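# Sort the stall's gas cartridges by heft

### The job

The three gas cartridges on the board look alike: lift each one to feel its weight, then stand it upright in its place: the unused one (about 370 g) in the wooden crate, the part-used one (about 230 g) in the green plastic box, the empty one (about 95 g) in the round zinc tub. Set them down without dropping them, and leave the cups, the sauce bottle and the pepper mill where they stand.

Things in the scene. Friction and masses are not known exactly. Their poses are not given: they have to be found in the camera images.
- cartridge_a_mid (a point): centre, half-way up (94 mm above the foot), z along the axis, of one of three look-alike gas cartridges, upright on the board at the start: white steel can with a blue band, 66 mm diameter up to 146 mm, domed shoulder, red cap of 45 mm diameter from 158 to 188 mm above the foot (188 mm tall). The tight cap bears the weight: lift it by cap or can
- cartridge_b_mid (a point): centre, half-way up (94 mm above the foot), z along the axis, of one of three look-alike gas cartridges, upright on the board at the start: white steel can with a blue band, 66 mm diameter up to 146 mm, domed shoulder, red cap of 45 mm diameter from 158 to 188 mm above the foot (188 mm tall). The tight cap bears the weight: lift it by cap or can
- cartridge_c_mid (a point): centre, half-way up (94 mm above the foot), z along the axis, of one of three look-alike gas cartridges, upright on the board at the start: white steel can with a blue band, 66 mm diameter up to 146 mm, domed shoulder, red cap of 45 mm diameter from 158 to 188 mm above the foot (188 mm tall). The tight cap bears the weight: lift it by cap or can
- cartridge_a: the same cartridge as point cartridge_a_mid; origin at the centre of its foot. How much gas is in it cannot be seen, and which is which changes each time: 93 to 97 g in all is an empty one, 220 to 245 g a part-used one, 360 to 380 g an unused one; there is one of each
- cartridge_b: the same cartridge as point cartridge_b_mid; origin at the centre of its foot. How much gas is in it cannot be seen, and which is which changes each time: 93 to 97 g in all is an empty one, 220 to 245 g a part-used one, 360 to 380 g an unused one; there is one of each
- cartridge_c: the same cartridge as point cartridge_c_mid; origin at the centre of its foot. How much gas is in it cannot be seen, and which is which changes each time: 93 to 97 g in all is an empty one, 220 to 245 g a part-used one, 360 to 380 g an unused one; there is one of each
- crate: the whole of the container of point crate_floor; origin at the centre of its underside
- box: the whole of the container of point box_floor; origin at the centre of its underside
- tub: the whole of the container of point tub_floor; origin at the centre of its underside
- crate_floor (a point): centre of the inner floor, 8 mm above the table, of the slatted light-wood crate (for unused cartridges): square, 150 mm outside, 138 mm inside with a 12 mm post in each inner corner, rim 78 mm above the table; it stands fast. x and y along its sides
- box_floor (a point): centre of the inner floor, 4 mm above the table, of the green plastic box (for part-used cartridges): square, 150 mm outside, 158 mm over its rim, 142 mm inside, rim 71 mm above the table; it stands fast. x and y along its sides
- tub_floor (a point): centre of the inner floor, 4 mm above the table, of the round zinc tub with two side handles (for empty cartridges): 140 mm diameter at the foot, 160 mm at the rim, 3 mm wall, rim 82 mm above the table; it stands fast
- board: plywood serving board, 340 x 170 x 12 mm, fixed, long side along its x; origin under its centre. The cartridges stand in a row along its +y side, about 105 mm apart; three 44 mm round holes lie along its -y side
- cup_1: upturned translucent plastic cup with a green band, 76 mm wide at the bottom, 57 mm at the top, 100 mm tall, on the board beside the cartridges (bystander); origin at the centre of its underside
- cup_2: second upturned cup like cup_1 (bystander)
- sauce_bottle: yellow squeeze bottle, 54 mm diameter, 158 mm tall, on the table between and behind the containers (bystander); origin at the centre of its underside
- pepper_mill: dark wooden pepper mill, 50 mm diameter, 132 mm tall, on the table between and behind the containers (bystander); origin at the centre of its underside

How it is judged:
By the outcome, as a careful person would: the job done as asked, in the order asked, and still so for the second after the job is handed in, with the robot touching nothing.
It also fails if it takes over 72 s, if anything falls off the work surface, if the arm or the gripper's body presses on something with over 40 N, if the wrist force passes 120 N, or if a joint passes its speed limit or range.

### The arm

A 6-joint arm with a two-finger parallel gripper is mounted at the origin on the work surface. World frame = base frame: x ahead of the robot, y to its left, z up, the work surface at z = 0. Lengths are in m, angles in degrees, forces in N, time in s.
With the tool pointing down it reaches from about 0.25 to 0.725 m from the base axis. Payload 9.7 kg.
Tool frame: the origin (TCP) lies on the centre line of the jaws, within the pads' length; the fingertips stand 14 mm ahead of it and the grasp point (between the pads) lies 5 mm behind it; z points along the fingers, y is the line along which they close (so a half turn about z gives the same grasp; the last joint's range is limited). The gripper opens to 85 mm and grips with 20 to 120 N. Pads are 22 mm wide; open, the fingers measure 114 mm over their backs; the gripper's body (76 mm by 85 mm) begins 54 mm behind the grasp point. The pads swing forward as they close: fully open they stand 13 mm farther back than shut.
Start: joints at [-73.167, 4.979, 10.078, 95.1, 0, 90], TCP at [0.159, -0.526, 0.245] pointing down, gripper open.
Joint ranges: [-179.16, 179.16], [-48.56, 103.87], [-65.8, 70.77], [-126.05, 130.52], [-82.76, 87.17], [-180, 180]. Speed limits (degrees/s): [127.2, 127.2, 147.25, 180, 180, 180].

### API

Orientations are given as [roll, pitch, yaw] about the fixed x, y, z axes, in that order (R = Rz(yaw) Ry(pitch) Rx(roll)).
In Python, from workcell import bot, camera, get_calibration, ticket gives the robot as it stands. The module is installed in compiled form; this text tells all that it offers.
- The arm moves only by the tool send_rows, never from a script. Its arguments are lists of equal length, an entry for each row: "linear": the shift along the tool's x, y, z in m, a list of three; "twist": the turn, a rotation vector about the tool's x, y, z in units of 10 degrees (1.0 is 10 degrees), a list of three; "gripper": the opening in per cent of the stroke, from 0 (shut) to 100 (fully open). In form: {"linear": [[x, y, z], ...], "twist": [[wx, wy, wz], ...], "gripper": [gripper, ...]}. A call has 1 to 8 rows; each row shifts and turns the commanded pose from where the row before left it, along the tool's axes as they then stand; what a row does not reach is not made up. A row lasts 1/8 s, in which the tool goes at most 62.5 mm and 10.7 degrees, less where a joint would pass 70% of its speed; a pose out of reach is approached as far as the arm can. A call with a gripper value outside its range is refused whole. The fingers move at their own pace and stop on an object; "grip_force" is the grip in N (left out, the last holds). Time passes only in rows, so rows that do not move let the fingers close. It gives the time, the measured TCP pose, the force, the opening and the grip force at its end, in the units of the state.
- bot.get_obs(): the state, without advancing time (a new reading comes with each control period).
- camera(name): name is "scene" or "top" or "wrist"; returns the picture (400x640x3 uint8, red, green, blue); there is no depth.
- get_calibration(name): a dict with "fx", "fy", "cx", "cy" (pixels), "k1" (the pictures are not rectified: a ray, as slopes to the right and down, at radius r is drawn at 1 + k1 r^2 times it, then the intrinsics apply), "origin" and "orientation" of the camera in the world; the wrist camera has in their place "hand_eye" (4x4, takes a point from camera to tool coordinates, whose origin is the TCP and whose axes are the flange's). Camera axes: x right, y down, z forward; pixel columns grow to the right and rows downward; lengths in m; the calibration is good to about 2 mm. A picture is of the moment at which its call begins: read the wrist's pose just before it. get_calibration takes no time and is no camera call.
- ticket.job_done(): hands the job in; it is judged then, once.
The state is a dict: "time": time; "q": joint angles; "qd": joint speeds; "joint_efforts": joint torques, N m; "ee_pos": TCP position; "tcp_rot": TCP orientation; "wrist_force": force on the tool from outside, world axes, zero at the start; "torque": the same for the moment, N m; "opening": finger opening in m; "grasp_force": force on a finger pad.
Only numpy, scipy, OpenCV 4.12 (cv2) and the standard library are available. Lean on these libraries where they do the work, as an engineer would, in place of code of your own. Each camera call takes 0.05 s, during which the arm holds its last target. There are 200 camera calls.

## Working session

There is one attempt and no reset: what is moved stays moved. The work goes in short steps, Python scripts to look and compute and a tool call to move; the robot and the scene stay as the last step left them, time stands still between calls to the robot, and variables do not carry over. Pictures are saved under pics/ and viewed, at most 10 in all, crops included, and the job is handed in when it is done.

Besides the shell and the picture viewer there is one more tool, called as name(argument=value, ...) on one line, values as JSON. send_rows: Moves the arm, as the interface text tells. Its arguments: {"type":"object","properties":{"linear":{"type":"array"},"twist":{"type":"array"},"gripper":{"type":"array"},"grip_force":{"type":"number"}},"required":["linear","twist","gripper"]}

```bash
mkdir -p pics
python3 - <<'E'
from workcell import bot,camera,get_calibration
import cv2
o=bot.get_obs();print({k:o[k] for k in('time','ee_pos','tcp_rot','wrist_force','opening')})
for n in('scene','top'):
    cv2.imwrite(f'pics/{n}0.png',camera(n)[:,:,::-1]);print(n,get_calibration(n))
print(get_calibration('wrist'))
E
```

```text
{'time': 0.0, 'ee_pos': array([ 0.15921033, -0.52621888,  0.2445813 ]), 'tcp_rot': array([-1.79923076e+02,  7.56953548e-04,  1.68346272e+01]), 'wrist_force': array([-0.04472122, -0.47357472,  0.16015289]), 'opening': 0.08545330774042705}
scene {'fx': 445.8465693008542, 'fy': 445.8465693008542, 'cx': 318.05108011297517, 'cy': 205.13359415549118, 'k1': -0.09267849292543143, 'origin': array([1.11445651, 1.00221128, 0.76189338]), 'orientation': array([-1.21237159e+02,  7.65927414e-02,  1.49871239e+02])}
top {'fx': 519.8572644614119, 'fy': 519.8572644614119, 'cx': 312.4888228795112, 'cy': 206.97228348272253, 'k1': -0.11249460756759534, 'origin': array([0.38429111, 0.03877593, 1.40372756]), 'orientation': array([-171.78044761,    0.27227662,  -89.46904783])}
{'fx': 301.65280490926506, 'fy': 301.65280490926506, 'cx': 323.1895695227382, 'cy': 202.18981529880395, 'k1': 0.012257274616437221, 'hand_eye': array([[ 9.34283240e-04, -9.62863560e-01, -2.69986835e-01,
         6.78541048e-02],
       [ 9.99997972e-01,  4.17899911e-04,  1.97009883e-03,
        -1.55307136e-03],
       [-1.78410890e-03, -2.69988128e-01,  9.62861998e-01,
        -1.28996624e-01],
       [ 0.00000000e+00,  0.00000000e+00,  0.00000000e+00,
         1.00000000e+00]])}
```

View pics/top0.png

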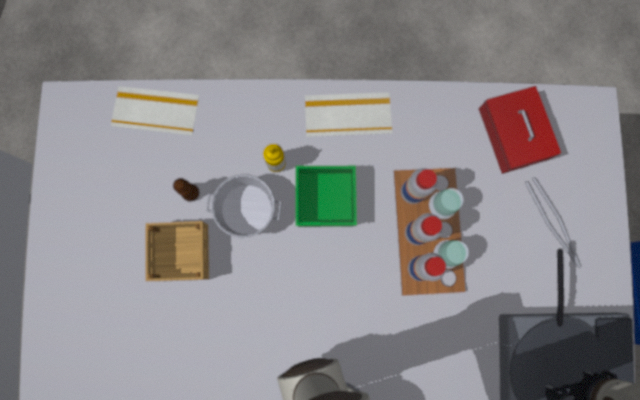

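View pics/scene0.png

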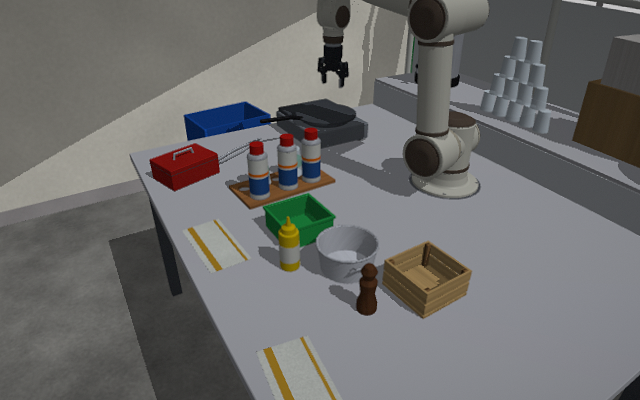

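The top view shows the board at (430,232), with red caps at (427,180), (431,226) and (435,266). The green box is at (326,196), the tub at (245,206) and the crate at (177,250). The pepper mill is at (186,189) and the sauce bottle at (275,156). The scene view agrees with this.

```bash
cat > h.py <<'E'
import cv2,numpy as np
from scipy.spatial.transform import Rotation as R
from workcell import bot,camera,get_calibration
def ray(n,uv,obs=None):
    c=get_calibration(n);d=np.array([[(uv[0]-c['cx'])/c['fx'],(uv[1]-c['cy'])/c['fy']]])[0]
    s=d.copy()
    for _ in range(10): s=d/(1+c['k1']*(s@s))
    v=np.r_[s,1]
    if n!='wrist': return c['origin'],R.from_euler('xyz',c['orientation'],degrees=True).apply(v)
    T=c['hand_eye'];Q=R.from_euler('xyz',obs['tcp_rot'],degrees=True)
    return obs['ee_pos']+Q.apply(T[:3,3]),Q.apply(T[:3,:3]@v)
def plane(n,uv,z,obs=None):
    o,d=ray(n,uv,obs);return (o+d*(z-o[2])/d[2])[:2]
def tri(r1,r2):
    A=0;b=0
    for o,d in(r1,r2):
        d=d/np.linalg.norm(d);P=np.eye(3)-np.outer(d,d);A=A+P;b=b+P@o
    return np.linalg.solve(A,b)
def blobs(im,lo,hi,amin,roi=None):
    h=cv2.cvtColor(im,cv2.COLOR_RGB2HSV);m=cv2.inRange(h,lo,hi)
    if lo[0]==0: m|=cv2.inRange(h,(174,lo[1],lo[2]),(180,255,255))
    if roi: k=np.zeros_like(m);k[roi[1]:roi[3],roi[0]:roi[2]]=1;m*=k
    cs,_=cv2.findContours(m,cv2.RETR_EXTERNAL,cv2.CHAIN_APPROX_NONE)
    return [c for c in cs if cv2.contourArea(c)>amin]
def cen(c):
    m=cv2.moments(c);return np.array([m['m10'],m['m01']])/m['m00']
E
python3 - <<'E'
from h import *
t=cv2.imread('pics/top0.png')[:,:,::-1].copy();s=cv2.imread('pics/scene0.png')[:,:,::-1].copy()
np.set_printoptions(precision=4,suppress=True)
ct=sorted([cen(c) for c in blobs(t,(0,150,80),(6,255,255),80,(400,150,470,290))],key=lambda p:p[1])
cs=sorted([cen(c) for c in blobs(s,(0,150,60),(6,255,255),80,(240,120,330,160))],key=lambda p:p[0])
print(ct,cs)
for a,b in zip(ct,cs): print('cap',tri(ray('top',a),ray('scene',b)),plane('top',a,.19))
g=blobs(t,(45,100,40),(75,255,255),500,(280,150,370,240))[0]
print('box',[plane('top',p,.071) for p in cv2.boxPoints(cv2.minAreaRect(g))])
w=blobs(t,(8,80,40),(25,255,255),500,(135,210,215,290))[0]
print('crate',[plane('top',p,.078) for p in cv2.boxPoints(cv2.minAreaRect(w))])
for n,p in(('tub L',(214,206)),('tubR',(277,206)),('tubT',(245,176)),('tubB',(245,236))):print(n,plane('top',p,.082))
print('mill',plane('top',(182,186),.12),'sauce',plane('top',(273,151),.15))
E
```

```text
[array([426.5749, 178.4004]), array([431.3789, 225.2689]), array([435.0535, 266.0027])] [array([256.006 , 147.5878]), array([286.1076, 139.4887]), array([310.6198, 133.3802])]
cap [ 0.6314 -0.2266  0.185 ] [ 0.6309 -0.2258]
cap [ 0.5189 -0.2358  0.1851] [ 0.5184 -0.2347]
cap [ 0.4226 -0.2425  0.1846] [ 0.4227 -0.2415]
box [array([0.5294, 0.0916]), array([0.6849, 0.0938]), array([ 0.6863, -0.0662]), array([ 0.5307, -0.0657])]
crate [array([0.3828, 0.4721]), array([0.5351, 0.4796]), array([0.5368, 0.3188]), array([0.3856, 0.3136])]
tub L [0.5755 0.3012]
tubR [0.5769 0.1381]
tubT [0.655 0.223]
tubB [0.4987 0.2186]
mill [0.6205 0.3774] sauce [0.7048 0.1457]
```

The cap triangulation is consistent: z comes out at 0.185, as expected. The three caps are at (0.423,-0.242), (0.519,-0.236) and (0.631,-0.227). The box centre is about (0.608,0.013), the tub (0.577,0.220) and the crate (0.460,0.400).

send_rows(linear=[[0,0,0],[0,0,0],[0.044,-0.0473,0],[0.044,-0.0473,0],[0.044,-0.0473,0],[0.044,-0.0473,0],[0.044,-0.0473,0],[0.044,-0.0473,0]], twist=[[0,0,0.84],[0,0,0.84],[0,0,0],[0,0,0],[0,0,0],[0,0,0],[0,0,0],[0,0,0]], gripper=[100,100,100,100,100,100,100,100], grip_force=40)

```text
time: 1.1
ee_pos: [0.4155, -0.25, 0.2451]
tcp_rot: [180.0, 0.0, 0.0]
wrist_force: [0.3, -0.9, -0.7]
opening: 0.0857
grasp_force: 0.0
```

send_rows(linear=[[0,0,0],[0,0,0]], twist=[[0,0,0],[0,0,0]], gripper=[100,100])

```text
time: 1.35
ee_pos: [0.4145, -0.2515, 0.245]
tcp_rot: [-180.0, 0.0, 0.1]
wrist_force: [0.6, -0.9, 0.1]
opening: 0.0853
grasp_force: 0.0
```

send_rows(linear=[[0.0085,-0.009,0],[0,0,0.03],[0,0,0.023],[0,0,0.01],[0,0,0],[0,0,0],[0,0,0],[0,0,0]], twist=[[0,0,0],[0,0,0],[0,0,0],[0,0,0],[0,0,0],[0,0,0],[0,0,0],[0,0,0]], gripper=[100,100,100,100,100,40,40,40], grip_force=40)

```text
time: 2.35
ee_pos: [0.4234, -0.2428, 0.1832]
tcp_rot: [180.0, -0.1, 0.0]
wrist_force: [0.2, 1.2, 4.6]
opening: 0.0444
grasp_force: 40.8
```

Run:
```python
from h import *
cv2.imwrite('pics/s1.png',cv2.resize(camera('scene')[80:230,180:380,::-1],None,fx=3,fy=3))
o=bot.get_obs();print(o['ee_pos'],o['wrist_force'],o['opening'],o['grasp_force'])
```

```text
[ 0.42336394 -0.24277221  0.18324584] [-0.55777489  0.95083145  5.84805073] 0.04385677840817088 40.762476325035095
```

View pics/s1.png

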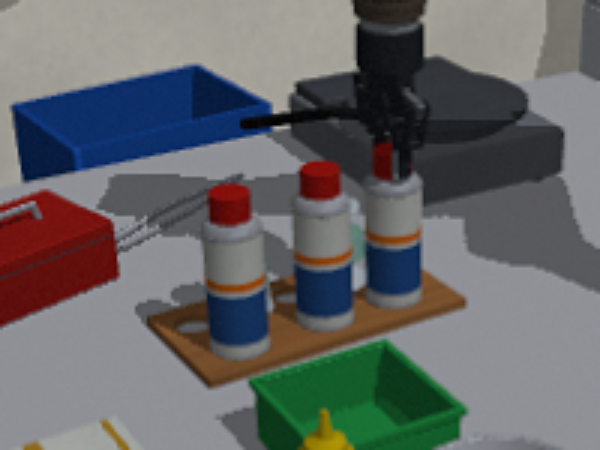

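The jaws hold the cap at about (390,160), with the tips near the shoulder. I'll lift and weigh it, and grip a little higher on the other two.

send_rows(linear=[[0,0,-0.01],[0,0,-0.03],[0,0,-0.04],[0,0,-0.04],[0,0,0],[0,0,0],[0,0,0],[0,0,0]], twist=[[0,0,0],[0,0,0],[0,0,0],[0,0,0],[0,0,0],[0,0,0],[0,0,0],[0,0,0]], gripper=[40,40,40,40,40,40,40,40])

```text
time: 3.4
ee_pos: [0.4228, -0.2426, 0.3014]
tcp_rot: [-180.0, 0.1, 0.0]
wrist_force: [0.2, -0.4, -2.9]
opening: 0.0436
grasp_force: 42.1
```

```bash
cat > w.py <<'E'
from h import *
f=[];e=[]
for i in range(6): camera('top');o=bot.get_obs();f.append(o['wrist_force']);e.append(o['joint_efforts'][1:4])
print(np.mean(f,0),np.std(f,0),np.mean(e,0),o['ee_pos'],o['tcp_rot'],o['opening'],o['time'])
E
python3 w.py
```

```text
[ 0.01254843  0.03245225 -2.30341148] [0.36141159 0.46189803 0.63475487] [-4.43165088e+01  4.64092177e+01  1.11690001e-02] [ 0.42298466 -0.24270541  0.3022185 ] [-1.79999409e+02  5.97771942e-03  3.40806613e-02] 0.04388903840394933 3.7
```

It weighs 2.30 N, about 235 g, so this is the part-used one and goes in the green box.

send_rows(linear=[[0,-0.04,0],[0,-0.045,0],[0.03,-0.035,0],[0.037,-0.035,0],[0.037,-0.035,0],[0.037,-0.035,0],[0.03,-0.025,0],[0.014,-0.006,0]], twist=[[0,0,0],[0,0,0],[0,0,0],[0,0,0],[0,0,0],[0,0,0],[0,0,0],[0,0,0]], gripper=[40,40,40,40,40,40,40,40])

```text
time: 4.7
ee_pos: [0.6092, 0.0091, 0.3013]
tcp_rot: [-179.7, 0.1, 0.8]
wrist_force: [0.8, -0.3, -0.9]
opening: 0.0441
grasp_force: 42.6
```

send_rows(linear=[[0,0,0.03],[0,0,0.035],[0,0,0.03],[0,0,0.015],[0,0,0],[0,0,0]], twist=[[0,0,0],[0,0,0],[0,0,0],[0,0,0],[0,0,0],[0,0,0]], gripper=[40,40,40,40,40,40])

```text
time: 5.45
ee_pos: [0.6084, 0.0078, 0.1938]
tcp_rot: [-179.7, -0.1, 0.6]
wrist_force: [0.3, -0.3, -1.0]
opening: 0.044
grasp_force: 42.5
```

Run:
```python
from h import *
a=camera('scene')[100:300,200:420,::-1];b=camera('top')[130:330,220:440,::-1]
cv2.imwrite('pics/s2.png',cv2.resize(np.hstack([a,b]),None,fx=1.8,fy=1.8))
o=bot.get_obs();print(o['ee_pos'],o['tcp_rot'],o['wrist_force'],o['opening'],o['grasp_force'])
```

```text
[0.60842107 0.00778978 0.19375756] [-1.79733659e+02 -1.18746537e-01  6.23608319e-01] [-1.04174968  0.48594446 -2.09190558] 0.04392371781419352 42.52863585948944
```

View pics/s2.png

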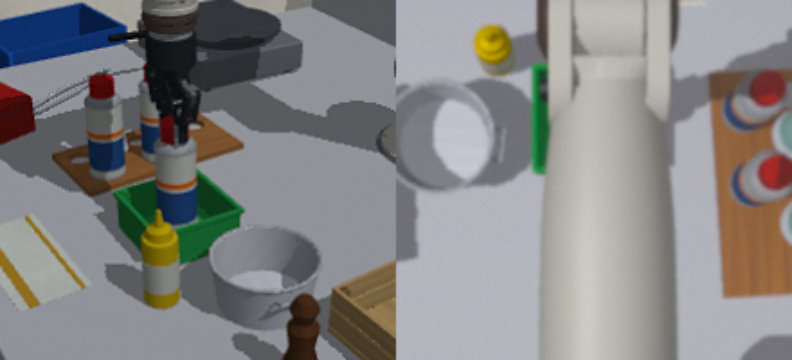

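The can at (177,185) is centred in the green box. Next I'll lower it to contact.

send_rows(linear=[[0,-0.004,0.006],[0,0,0.005],[0,0,0.003],[0,0,0.002],[0,0,0.001],[0,0,0.001],[0,0,0],[0,0,0]], twist=[[0,0,0],[0,0,0],[0,0,0],[0,0,0],[0,0,0],[0,0,0],[0,0,0],[0,0,0]], gripper=[40,40,40,40,40,40,40,40])

```text
time: 6.55
ee_pos: [0.6082, 0.0102, 0.1755]
tcp_rot: [-179.7, -0.1, 0.8]
wrist_force: [-0.5, 0.5, 4.9]
opening: 0.0441
grasp_force: 43.4
```

send_rows(linear=[[0,0,0],[0,0,0],[0,0,0],[0,0,0],[0,0,-0.01],[0,0,-0.03],[0,0,-0.04],[0,0,0]], twist=[[0,0,0],[0,0,0],[0,0,0],[0,0,0],[0,0,0],[0,0,0],[0,0,0],[0,0,0]], gripper=[70,100,100,100,100,100,100,100])

```text
time: 7.55
ee_pos: [0.6088, 0.0096, 0.2585]
tcp_rot: [-179.7, -0.3, 0.8]
wrist_force: [0.2, -0.5, -0.6]
opening: 0.0851
grasp_force: 0.0
```

send_rows(linear=[[-0.01,0.03,0],[-0.015,0.045,0],[-0.018,0.05,0],[-0.018,0.05,0],[-0.016,0.04,0],[-0.01,0.025,0],[-0.002,0.006,0],[0,0,0]], twist=[[0,0,0],[0,0,0],[0,0,0],[0,0,0],[0,0,0],[0,0,0],[0,0,0],[0,0,0]], gripper=[100,100,100,100,100,100,100,100])

```text
time: 8.55
ee_pos: [0.5223, -0.2374, 0.2526]
tcp_rot: [-179.6, 0.0, 0.8]
wrist_force: [-0.6, 0.1, 0.4]
opening: 0.0851
grasp_force: 0.0
```

```bash
python3 - <<'E'
from h import *
a=camera('scene')[100:300,200:420,::-1];b=camera('top')[130:330,220:440,::-1]
cv2.imwrite('pics/s3.png',cv2.resize(np.hstack([a,b]),None,fx=1.8,fy=1.8))
E
python3 w.py
```

```text
[ 0.05515397 -0.13954831 -0.33301265] [0.45383122 0.59138095 0.21468915] [-5.58249736e+01  4.62701911e+01  2.88896565e-02] [ 0.52252822 -0.23710939  0.25286073] [-1.79656310e+02 -7.70731709e-04  8.44989800e-01] 0.08531185063970083 8.95
```

View pics/s3.png

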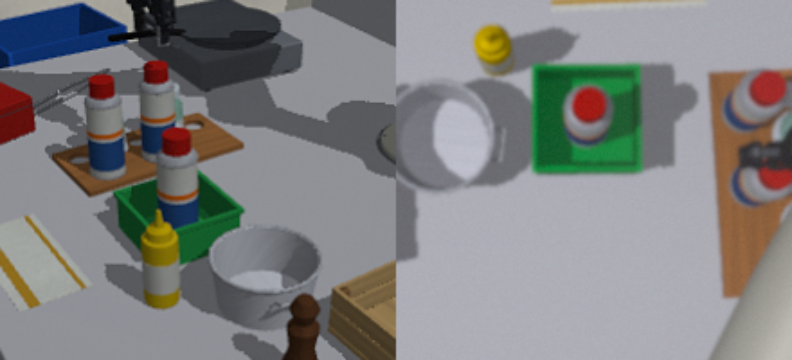

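The first cartridge stands upright in the box, with its cap at (588,105) in the crop. The gripper is now over the middle one.

send_rows(linear=[[-0.0035,-0.001,0.01],[0,0,0.025],[0,0,0.02],[0,0,0.009],[0,0,0.002],[0,0,0],[0,0,0],[0,0,0]], twist=[[0,0,0.08],[0,0,0],[0,0,0],[0,0,0],[0,0,0],[0,0,0],[0,0,0],[0,0,0]], gripper=[100,100,100,100,100,40,40,40])

```text
time: 9.95
ee_pos: [0.5191, -0.2364, 0.1878]
tcp_rot: [-179.7, -0.1, 0.0]
wrist_force: [0.1, 0.0, 5.7]
opening: 0.0439
grasp_force: 40.8
```

send_rows(linear=[[0,0,0],[0,0,-0.01],[0,0,-0.03],[0,0,-0.04],[0,0,-0.04],[0,0,0],[0,0,0],[0,0,0]], twist=[[0,0,0],[0,0,0],[0,0,0],[0,0,0],[0,0,0],[0,0,0],[0,0,0],[0,0,0]], gripper=[40,40,40,40,40,40,40,40])

```text
time: 10.95
ee_pos: [0.5185, -0.2368, 0.3055]
tcp_rot: [-179.6, 0.1, 0.0]
wrist_force: [0.3, -0.4, -0.5]
opening: 0.0439
grasp_force: 41.1
```

```bash
python3 w.py
```

```text
[-0.32187179 -0.23307503 -1.0552183 ] [0.19890928 0.24528834 0.41171357] [-5.66479856e+01  4.55225158e+01  3.75077472e-02] [ 0.51870779 -0.23691733  0.3065683 ] [-1.79647620e+02  3.21362408e-02  3.75253534e-03] 0.043695704015528095 11.25
```

It weighs 1.06 N, about 105 g, so this is the empty one and goes in the tub. I'll pass on the near side of the box.

send_rows(linear=[[-0.01,-0.03,0],[-0.01,-0.045,0],[0,-0.05,0],[0,-0.05,0],[0,-0.05,0],[0,-0.05,0],[0,-0.05,0],[0.01,-0.04,0]], twist=[[0,0,0],[0,0,0],[0,0,0],[0,0,0],[0,0,0],[0,0,0],[0,0,0],[0,0,0]], gripper=[40,40,40,40,40,40,40,40])

```text
time: 12.25
ee_pos: [0.509, 0.0631, 0.3116]
tcp_rot: [-176.8, 0.0, 5.4]
wrist_force: [1.1, 1.0, -1.1]
opening: 0.0439
grasp_force: 41.2
```

send_rows(linear=[[0.03,-0.04,0],[0.025,-0.03,0],[0.013,-0.015,0],[0,-0.007,0],[0,0,0],[0,0,0]], twist=[[0,0,0],[0,0,0],[0,0,0],[0,0,0],[0,0,0],[0,0,0]], gripper=[40,40,40,40,40,40])

```text
time: 13.0
ee_pos: [0.5715, 0.1169, 0.3175]
tcp_rot: [-175.0, 0.0, 9.3]
wrist_force: [-1.7, -0.3, -1.1]
opening: 0.0437
grasp_force: 41.2
```

```bash
cat > g.py <<'E'
from h import *
import sys
o=bot.get_obs();Q=R.from_euler('xyz',o['tcp_rot'],degrees=True);T=R.from_euler('xyz',[180,0,0],degrees=True)
print(o['q'],o['tcp_rot'],o['ee_pos'],'twist',np.degrees((Q.inv()*T).as_rotvec())/10)
print('shift after levelling',T.inv().apply(np.array(eval(sys.argv[1]))-o['ee_pos']),o['wrist_force'][2])
E
python3 g.py [.577,.22,.307]
```

```text
[  9.22594275  12.20341905  26.27501441 104.12086107   5.03808876
 179.94558629] [-1.74961867e+02  4.44871858e-02  9.28014625e+00] [0.57154477 0.11694622 0.31750901] twist [-0.50235082  0.04523718  0.92722043]
shift after levelling [ 0.00545523 -0.10305378  0.01050901] -1.0533472400263264
```

Joint 6 ran into its 180° limit, because the tool's yaw can't go below q1. I'll use a yaw of 45° on this side.

```bash
sed -i "s/\[180,0,0\]/[180,0,float(sys.argv[2])]/" g.py; python3 g.py [.577,.22,.307] 45
```

```text
[  9.22594275  12.20341905  26.27501441 104.12086107   5.03808876
 179.94558629] [-1.74961867e+02  4.44871858e-02  9.28014625e+00] [0.57154477 0.11694622 0.31750901] twist [-0.48877133 -0.15274398 -3.5698487 ]
shift after levelling [ 0.07672746 -0.0690126   0.01050901] -1.0533472400263264
```

send_rows(linear=[[0,0,0],[0,0,0],[0,0,0],[0,0,0],[0.02,-0.018,0],[0.03,-0.027,0],[0.02,-0.018,0],[0.007,-0.006,0]], twist=[[-0.122,-0.038,-0.892],[-0.122,-0.038,-0.892],[-0.122,-0.038,-0.892],[-0.122,-0.038,-0.892],[0,0,0],[0,0,0],[0,0,0],[0,0,0]], gripper=[40,40,40,40,40,40,40,40])

```text
time: 14.0
ee_pos: [0.5772, 0.2215, 0.3173]
tcp_rot: [-180.0, 0.0, 45.1]
wrist_force: [-1.2, -0.1, -0.1]
opening: 0.0439
grasp_force: 41.2
```

send_rows(linear=[[0,0,0],[0,0,0]], twist=[[0,0,0],[0,0,0]], gripper=[40,40])

```text
time: 14.25
ee_pos: [0.5775, 0.2196, 0.3175]
tcp_rot: [-180.0, -0.0, 45.0]
wrist_force: [0.4, -0.5, -1.5]
opening: 0.044
grasp_force: 41.2
```

```bash
python3 g.py [.577,.22,.18] 45
```

```text
[2.08206700e+01 1.76225460e+01 3.30038854e+01 1.05379843e+02
 4.61518631e-03 1.55853052e+02] [-1.79996401e+02 -3.25316730e-03  4.49676177e+01] [0.57748229 0.21962672 0.31749995] twist [-0.00035984 -0.00032542 -0.00323822]
shift after levelling [-7.70831924e-05 -6.04975445e-04  1.37499954e-01] -1.4765605263563695
```

send_rows(linear=[[0,0,0.03],[0,0,0.035],[0,0,0.035],[0,0,0.018],[0,0,0.007],[0,0,0.003],[0,0,0],[0,0,0]], twist=[[0,0,0],[0,0,0],[0,0,0],[0,0,0],[0,0,0],[0,0,0],[0,0,0],[0,0,0]], gripper=[40,40,40,40,40,40,40,40])

```text
time: 15.25
ee_pos: [0.5777, 0.2207, 0.19]
tcp_rot: [180.0, -0.1, 45.0]
wrist_force: [0.7, 0.3, -1.1]
opening: 0.044
grasp_force: 41.2
```

send_rows(linear=[[0,0,0.004],[0,0,0.003],[0,0,0.002],[0,0,0.0005],[0,0,0],[0,0,0]], twist=[[0,0,0],[0,0,0],[0,0,0],[0,0,0],[0,0,0],[0,0,0]], gripper=[40,40,40,40,40,40])

```text
time: 16.0
ee_pos: [0.5774, 0.2206, 0.1797]
tcp_rot: [-180.0, 0.0, 45.0]
wrist_force: [-0.9, 0.2, -0.2]
opening: 0.0438
grasp_force: 41.4
```

```bash
python3 - <<'E'
from h import *
a=camera('scene')[100:300,220:440,::-1];b=camera('top')[130:330,120:340,::-1]
cv2.imwrite('pics/s4.png',cv2.resize(np.hstack([a,b]),None,fx=1.8,fy=1.8))
E
python3 g.py [.577,.22,.18] 45
```

```text
[2.09046900e+01 1.36147679e+01 1.25818169e+01 8.89777426e+01
 1.87882232e-02 1.55886307e+02] [-1.79978482e+02  2.08452022e-03  4.50183814e+01] [0.57745434 0.22065766 0.17973687] twist [-0.00215172  0.0002088   0.0018381 ]
shift after levelling [-0.00078631  0.00014377 -0.00026313] -1.3284509790240964
```

View pics/s4.png

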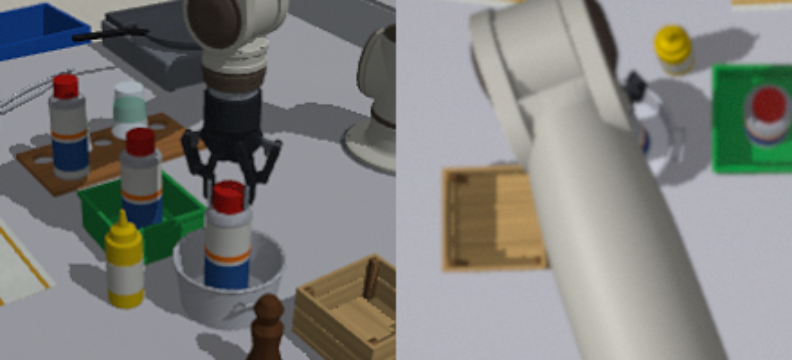

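The can at (228,240) in the crop is centred in the tub, but there's no contact force yet, so I'll ease it down.

send_rows(linear=[[0,0,0.0007],[0,0,0.0007],[0,0,0],[0,0,0]], twist=[[0,0,0],[0,0,0],[0,0,0],[0,0,0]], gripper=[40,40,40,40])

```text
time: 16.6
ee_pos: [0.5776, 0.2208, 0.1797]
tcp_rot: [180.0, -0.1, 45.0]
wrist_force: [-1.1, 0.3, 7.4]
opening: 0.0438
grasp_force: 42.0
```

send_rows(linear=[[0,0,0],[0,0,0],[0,0,0],[0,0,0],[0,0,-0.01],[0,0,-0.03],[0,0,-0.04],[0,0,0]], twist=[[0,0,0],[0,0,0],[0,0,0],[0,0,0],[0,0,0],[0,0,0],[0,0,-0.75],[0,0,-0.75]], gripper=[70,100,100,100,100,100,100,100])

```text
time: 17.6
ee_pos: [0.5783, 0.2209, 0.2628]
tcp_rot: [179.8, -0.3, 60.3]
wrist_force: [0.5, -0.4, -1.1]
opening: 0.0852
grasp_force: 0.0
```

send_rows(linear=[[-0.024,0.018,0],[-0.04,0.03,0],[-0.04,0.03,0],[-0.04,0.03,0],[-0.04,0.03,0],[-0.04,0.03,0],[-0.04,0.03,0],[-0.04,0.03,0]], twist=[[0,0,0],[0,0,0],[0,0,0],[0,0,0],[0,0,0],[0,0,0],[0,0,0],[0,0,0]], gripper=[100,100,100,100,100,100,100,100])

```text
time: 18.6
ee_pos: [0.6231, -0.1583, 0.2591]
tcp_rot: [180.0, -0.0, 60.0]
wrist_force: [-0.1, -0.1, 0.7]
opening: 0.0854
grasp_force: 0.0
```

send_rows(linear=[[-0.03,0.022,0],[-0.018,0.014,0],[-0.009,0.007,0],[0,0,0],[0,0,0]], twist=[[0,0,0],[0,0,0],[0,0,0],[0,0,0],[0,0,0]], gripper=[100,100,100,100,100])

```text
time: 19.23
ee_pos: [0.6319, -0.2263, 0.2585]
tcp_rot: [-180.0, -0.0, 60.1]
wrist_force: [0.0, -0.2, 0.5]
opening: 0.0853
grasp_force: 0.0
```

```bash
python3 g.py [.6312,-.2266,.187] 60
```

```text
[-1.97138777e+01  2.34826808e+01  3.38019485e+01  1.00335281e+02
  1.62719082e-02  1.00203892e+02] [-1.79981357e+02 -1.31776992e-02  6.00822260e+01] [ 0.63190837 -0.22634689  0.2584579 ] twist [-0.00186524 -0.00131643  0.00822281]
shift after levelling [-0.00057338 -0.00048691  0.0714579 ] 0.5284142458458723
```

send_rows(linear=[[0,0,0.015],[0,0,0.025],[0,0,0.02],[0,0,0.008],[0,0,0.002],[0,0,0],[0,0,0],[0,0,0]], twist=[[0,0,0],[0,0,0],[0,0,0],[0,0,0],[0,0,0],[0,0,0],[0,0,0],[0,0,0]], gripper=[100,100,100,100,100,40,40,40], grip_force=45)

```text
time: 20.23
ee_pos: [0.6318, -0.2275, 0.1892]
tcp_rot: [180.0, -0.0, 60.0]
wrist_force: [-1.6, 0.9, 4.5]
opening: 0.0437
grasp_force: 46.0
```

send_rows(linear=[[0,0,0],[0,0,-0.01],[0,0,-0.03],[0,0,-0.04],[0,0,-0.04],[0,0,0],[0,0,0],[0,0,0]], twist=[[0,0,0],[0,0,0],[0,0,0],[0,0,0],[0,0,0],[0,0,0],[0,0,0],[0,0,0]], gripper=[40,40,40,40,40,40,40,40])

```text
time: 21.22
ee_pos: [0.6315, -0.2274, 0.306]
tcp_rot: [-179.8, 0.0, 60.0]
wrist_force: [-0.2, 0.8, -3.6]
opening: 0.0435
grasp_force: 47.5
```

```bash
python3 w.py
```

```text
[ 0.33145075 -0.29621971 -3.36191322] [0.11971727 0.61039744 0.38929546] [-7.44043672e+01  4.55558145e+01  1.62381354e-02] [ 0.63170693 -0.227477    0.30790208] [-1.79952651e+02  4.08254478e-03  6.00167058e+01] 0.04368795953508755 21.525
```

It weighs 3.36 N, so this is the unused one (about 370 g) and goes in the crate. I'll go round the near side.

send_rows(linear=[[0,-0.025,0],[0,-0.045,0],[0,-0.05,0],[0,-0.05,0],[0.002,-0.041,0],[0.03,-0.017,0],[0.038,-0.021,0],[0.042,-0.023,0]], twist=[[0,0,0],[0,0,0],[0,0,0],[0,0,0],[0,0,0],[0,0,0],[0,0,0],[0,0,0]], gripper=[40,40,40,40,40,40,40,40])

```text
time: 22.52
ee_pos: [0.4518, 0.0065, 0.3086]
tcp_rot: [180.0, -0.0, 60.0]
wrist_force: [1.8, 0.2, -4.0]
opening: 0.0436
grasp_force: 48.2
```

send_rows(linear=[[0.042,-0.023,0],[0.042,-0.023,0],[0.042,-0.023,0],[0.042,-0.023,0],[0.042,-0.023,0],[0.042,-0.023,0],[0.04,-0.022,0],[0.03,-0.017,0]], twist=[[0,0,0],[0,0,0],[0,0,0],[0,0,0],[0,0,0],[0,0,0],[0,0,0],[0,0,0]], gripper=[40,40,40,40,40,40,40,40])

```text
time: 23.52
ee_pos: [0.4594, 0.3747, 0.3081]
tcp_rot: [-180.0, -0.0, 60.1]
wrist_force: [1.0, 0.1, -3.6]
opening: 0.0436
grasp_force: 48.2
```

send_rows(linear=[[0.015,-0.009,0],[0.007,-0.004,0],[0,0,0],[0,0,0]], twist=[[0,0,0],[0,0,0],[0,0,0],[0,0,0]], gripper=[40,40,40,40])

```text
time: 24.02
ee_pos: [0.4597, 0.3974, 0.3088]
tcp_rot: [-180.0, -0.0, 60.0]
wrist_force: [-0.7, 0.2, -3.6]
opening: 0.0437
grasp_force: 48.2
```

```bash
python3 g.py [.46,.4,.185] 60
```

```text
[4.08332075e+01 1.55390497e+01 2.94005832e+01 1.03850415e+02
 1.18038374e-02 1.60869815e+02] [-1.79992492e+02 -1.43724173e-02  5.99633931e+01] [0.45973335 0.39737018 0.30878541] twist [-0.00075038 -0.00143748 -0.0036606 ]
shift after levelling [ 0.00241081 -0.00108398  0.12378541] -3.5961410771640963
```

send_rows(linear=[[0.002,-0.001,0.03],[0,0,0.035],[0,0,0.03],[0,0,0.012],[0,0,0.006],[0,0,0.003],[0,0,0],[0,0,0]], twist=[[0,0,0],[0,0,0],[0,0,0],[0,0,0],[0,0,0],[0,0,0],[0,0,0],[0,0,0]], gripper=[40,40,40,40,40,40,40,40])

```text
time: 25.02
ee_pos: [0.4598, 0.4008, 0.1931]
tcp_rot: [-180.0, -0.1, 60.0]
wrist_force: [0.7, 0.4, -4.0]
opening: 0.0436
grasp_force: 48.2
```

send_rows(linear=[[0,0,0.003],[0,0,0.002],[0,0,0.0015],[0,0,0.001],[0,0,0.0007],[0,0,0],[0,0,0]], twist=[[0,0,0],[0,0,0],[0,0,0],[0,0,0],[0,0,0],[0,0,0],[0,0,0]], gripper=[40,40,40,40,40,40,40])

```text
time: 25.9
ee_pos: [0.4597, 0.4009, 0.1852]
tcp_rot: [-180.0, -0.1, 60.0]
wrist_force: [-1.3, 1.6, 5.8]
opening: 0.0435
grasp_force: 48.9
```

```bash
python3 - <<'E'
from h import *
a=camera('scene')[100:320,250:480,::-1]
cv2.imwrite('pics/s5.png',cv2.resize(a,None,fx=2,fy=2))
E
python3 g.py [.46,.4,.185] 60
```

```text
[4.10738171e+01 1.23912960e+01 1.17415859e+01 8.92618447e+01
 4.04498301e-02 1.61047850e+02] [-1.79990468e+02 -9.67878072e-02  6.00259906e+01] [0.45970482 0.40091007 0.18522912] twist [-0.00095539 -0.00967856  0.00259986]
shift after levelling [-0.00064055  0.00071067  0.00022912] 5.867858840825237
```

View pics/s5.png

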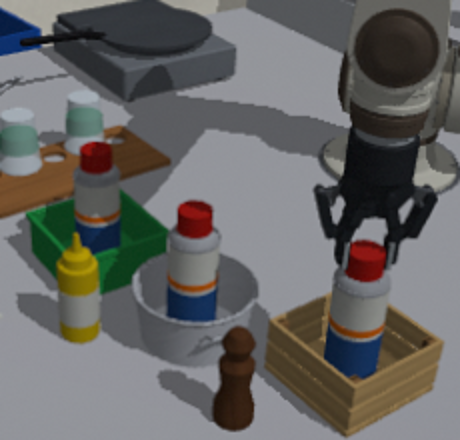

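The can at (358,310) is inside the crate and touching the floor, and the other two stand upright. I'll release it and withdraw.

send_rows(linear=[[0,0,0],[0,0,0],[0,0,0],[0,0,0],[0,0,-0.01],[0,0,-0.03],[0,0,-0.04],[0,0,-0.04]], twist=[[0,0,0],[0,0,0],[0,0,0],[0,0,0],[0,0,0],[0,0,0],[0,0,0],[0,0,0]], gripper=[70,100,100,100,100,100,100,100])

```text
time: 26.95
ee_pos: [0.4595, 0.4004, 0.3062]
tcp_rot: [-180.0, -0.0, 60.0]
wrist_force: [0.8, 0.9, -0.4]
opening: 0.0855
grasp_force: 0.0
```

send_rows(linear=[[0,0,-0.03],[0,0,0],[0,0,0],[0,0,0]], twist=[[0,0,0],[0,0,0],[0,0,0],[0,0,0]], gripper=[100,100,100,100])

```text
time: 27.45
ee_pos: [0.4595, 0.4004, 0.3331]
tcp_rot: [-179.9, 0.1, 60.0]
wrist_force: [0.1, 0.7, 0.1]
opening: 0.0852
grasp_force: 0.0
```

```bash
python3 - <<'E'
from h import *
cv2.imwrite('pics/s6.png',cv2.resize(camera('scene')[100:320,210:480,::-1],None,fx=2,fy=2))
E
python3 g.py [.46,.4,.185] 60
```

```text
[4.10629659e+01 1.73270378e+01 3.44702321e+01 1.07246972e+02
 2.30653083e-02 1.61042562e+02] [-1.79944472e+02  9.06552829e-02  6.00204271e+01] [0.45946423 0.4004382  0.33315474] twist [-0.00555118  0.00906652  0.00203831]
shift after levelling [-1.11604665e-04  6.83085136e-04  1.48154735e-01] 0.8223277116936405
```

View pics/s6.png

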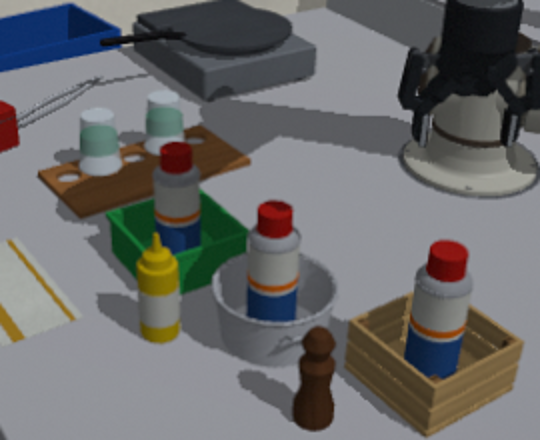

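All three cartridges stand upright, with caps at (176,157), (275,219) and (447,260). The cups, bottle and mill haven't moved, and the gripper is clear.

```bash
python3 -c "
from workcell import ticket
print(ticket.job_done())"
```

```text
the job is handed in; nothing more can be done
None
```

The job is handed in at about 27.5 s: the unused cartridge (weighed 3.4 N) stands upright in the crate, the part-used one (2.3 N) in the green box and the empty one (1.1 N) in the tub, with the cups, bottle and mill left where they stood.

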